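# Unlock the middle shaker from the row

### The job

Three glass shakers stand in a row on the white turntable, locked to one another by the keyed wooden bases they sit on. Lift the middle one straight up, never sideways, until its base is clear of its neighbours, then stand it upright in the middle of the red dish, ready for refilling, without dropping it. Leave the two outer shakers standing where they are.

Things in the scene. Friction and masses are not known exactly. Their poses are not given: they have to be found in the camera images.
- shaker_mid: the middle of three equal loose shakers in a row on a fixed white turntable, each one rigid piece, 0.16-0.28 kg, 100 tall: wooden base 56 (x) by 60 (y) mm, 20 high; glass jar 37 across; aluminium cap 36 across at 74 to 100 mm up: grip it there. Origin: on the jar's axis at the underside (40 mm above the table); z up, y along the row. Beside the row, 79 mm or more off, stand two jars 66 tall
- shaker_left: the neighbour on the +y side, 62 mm from the middle one, centre to centre; same make, size, origin and axes; it stays. Every base spans y = -34 to +26 mm and has a T-shaped key, 22 mm wide and 20 high, out to y = +40 mm, standing in an open-topped T slot in the -y side of the next base with 2 mm of play: a base comes out upward only, and is clear once raised over 20 mm
- shaker_right: the neighbour on the -y side, 62 mm from the middle one, centre to centre; same make, size, origin and axes; it stays
- dish: shallow round red ceramic dish, loose, 0.5 kg, 160 mm across the rim, 24 mm high, walls 5 mm thick, standing on a wooden board whose top is 18 mm above the table. Its flat inner floor is 142 mm across and 6 mm above the origin. Origin: centre of the underside; z up

How it is judged:
On the way:
1. the middle shaker is raised straight up: its base at least 24 mm above the bases of both neighbours, while still within 15 mm of its place between them (z of shaker_mid in the frame of shaker_left above 0.024 m and z of shaker_mid in the frame of shaker_right above 0.024 m and x of shaker_mid in the frame of shaker_left between -0.015 and 0.015 m and y of shaker_mid in the frame of shaker_left between -0.077 and -0.047 m), for 0.1 s.
At the end, for the whole second after the job is handed in: the middle shaker stands upright (within 6 degrees) and at rest on the floor of the red dish, its axis within 25 mm of the dish's centre; both outer shakers stand upright within 20 mm of where they were (horizontal distance between shaker_mid and dish below 0.025 m and z of shaker_mid in the frame of dish between 0.002 and 0.01 m and angle between each of shaker_mid, shaker_left, shaker_right's own z axis and vertical below 0.1 rad and linear speed of shaker_mid below 0.02 m/s and distance of each of shaker_left, shaker_right from where it was at the start of the episode below 0.02 m); the robot touches nothing.
It fails at once if an outer shaker is displaced by more than 30 mm or tipped by more than 20 degrees (distance of any of shaker_left, shaker_right from where it was at the start of the episode above 0.03 m or angle between any of shaker_left, shaker_right's own z axis and vertical above 0.35 rad).
It fails at once if the middle shaker is taken sideways, more than 15 mm off the line of the row, while its base is still between its neighbours (raised less than 16 mm) (horizontal distance between shaker_mid and shaker_left below 0.1 m and z of shaker_mid in the frame of shaker_left below 0.016 m and (x of shaker_mid in the frame of shaker_left above 0.015 m or x of shaker_mid in the frame of shaker_left below -0.015 m)).
It fails at once if the middle shaker is dropped (falls freely by more than about 13 mm) (contact force between the fingers and shaker_mid below 0.1 N and linear speed of shaker_mid above 0.5 m/s).
It also fails if it takes over 38 s, if anything falls off the work surface, if the arm or the gripper's body presses on something with over 40 N, if the wrist force passes 120 N, or if a joint passes its speed limit or range.

### The arm

A 6-joint arm with a two-finger parallel gripper is mounted at the origin on the work surface. World frame = base frame: x ahead of the robot, y to its left, z up, the work surface at z = 0. Lengths are in m, angles in rad, forces in N, time in s.
With the tool pointing down it reaches from about 0.325 to 0.9 m from the base axis. Payload 3.5 kg.
Tool frame: the origin (TCP) lies on the centre line of the jaws, within the pads' length; the fingertips stand 14 mm ahead of it and the grasp point (between the pads) lies 5 mm behind it; z points along the fingers, y is the line along which they close (so a half turn about z gives the same grasp; the last joint's range is limited). The gripper opens to 85 mm and grips with 20 to 120 N. Pads are 22 mm wide; open, the fingers measure 114 mm over their backs; the gripper's body (76 mm by 85 mm) begins 54 mm behind the grasp point. The pads swing forward as they close: fully open they stand 13 mm farther back than shut.
Start: joints at [-1.205, 0.276, -0.026, 1.268, 0, 1.467], TCP at [0.282, -0.558, 0.245] pointing down, gripper open.
Joint ranges: [-3.12, 3.12], [-0.85, 1.88], [-1.08, 1.24], [-1.95, 2.15], [-1.57, 1.53], [-3.14, 3.14]. Speed limits (rad/s): [2.57, 2.57, 3.14, 3.14, 3.14, 3.14].

### API

Orientations are given as a unit quaternion [x, y, z, w].
In Python, from workcell import * gives the robot as it stands.
- The arm moves only by the tool apply_moves, never from a script. Its argument "increments" is a list of rows, each a list of 7 numbers: the turn, a rotation vector about the tool's x, y, z in degrees, then the shift along the tool's x, y, z in mm, then the closure, from 0 (fully open) to 1 (shut). A call has 1 to 20 rows; each row is the pose to reach, as a shift and turn from the pose commanded when the call began, along the tool's axes at that moment; what a row does not reach only later rows make up. A row lasts 1/8 s, in which the tool goes at most 62.5 mm and 10.7 degrees, less where a joint would pass 70% of its speed; a pose out of reach is approached as far as the arm can. A call with a gripper value outside its range is refused whole. The fingers move at their own pace and stop on an object; "newtons" is the grip in N (left out, the last holds). Time passes only in rows, so rows that repeat a pose let the fingers close. It gives the time, the measured TCP pose, the force, the opening and the grip force at its end, in the units of the state.
- observe(): the state, without advancing time (a new reading comes with each control period).
- snapshot(name): name is "scene" or "top" or "wrist"; returns a dict with "img" (420x560x3 uint8, blue, green, red), "vfov" (degrees; the focal length in pixels is half the picture's height over the tangent of half this angle, whatever the lens; pixels are square), "cx", "cy" (the principal point, pixels), "k1" (the pictures are not rectified: a ray, as slopes to the right and down, at radius r is drawn at 1 + k1 r^2 times it, then the intrinsics apply), "camera_from_world" (4x4, takes a point from world to camera coordinates). Camera axes: x right, y up, looking along -z (the intrinsics and any distortion apply to the point x, -y, -z); pixel columns grow to the right and rows downward; lengths in m; the calibration is good to about 2 mm. A picture is of the moment at which its call begins. There is no depth.
- close_job(): hands the job in; it is judged then, once.
The state is a dict: "time": time; "qpos": joint angles; "qvel": joint speeds; "joint_efforts": joint torques, N m; "tool_pos": TCP position; "ee_rot": TCP orientation; "contact_force": force on the tool from outside, world axes, zero at the start; "torque": the same for the moment, N m; "grip_width": finger opening in m; "finger_force": force on a finger pad.
Only numpy, scipy, OpenCV 4.12 (cv2) and the standard library are available. Lean on these libraries where they do the work, as an engineer would, in place of code of your own. Each camera call takes 0.05 s, during which the arm holds its last target. There are 200 camera calls.

## Working session

There is one attempt and no reset: what is moved stays moved. The work goes in short steps, Python scripts to look and compute and a tool call to move; the robot and the scene stay as the last step left them, time stands still between calls to the robot, and variables do not carry over. Pictures are saved under pics/ and viewed, at most 10 in all, crops included, and the job is handed in when it is done.

Besides the shell and the picture viewer there is one more tool, called after "Request:" as a command line: name --pt "numbers of a row" for each row, then --argument value for the rest. apply_moves: Moves the arm, as the interface text tells. Its arguments: {"type":"object","properties":{"increments":{"type":"array"},"newtons":{"type":"number"}},"required":["increments"]}

```bash
mkdir -p pics && cat > h.py <<'E'
from workcell import *
import numpy as np, cv2
def K(s):
    h=s["img"].shape[0]; f=h/2/np.tan(np.radians(s["vfov"])/2); return f
def ray(s,u,v):
    f=K(s); a=np.array([(u-s["cx"])/f,(v-s["cy"])/f]); b=a.copy()
    for _ in range(30): b=a/(1+s["k1"]*(b@b))
    T=np.array(s["camera_from_world"]); R=T[:3,:3]; o=-R.T@T[:3,3]
    return o,R.T@np.array([b[0],-b[1],-1])
def at(s,u,v,z):
    o,d=ray(s,u,v); return o+d*(z-o[2])/d[2]
def proj(s,p):
    T=np.array(s["camera_from_world"]); c=T[:3,:3]@np.array(p)+T[:3,3]
    a=np.array([c[0],-c[1]])/-c[2]; a=a*(1+s["k1"]*(a@a)); return a*K(s)+[s["cx"],s["cy"]]
E
python3 - <<'E'
from h import *
import pickle
for n in ["scene","top"]:
    s=snapshot(n); pickle.dump(s,open(n+".pkl","wb")); cv2.imwrite(f"pics/{n}1.png",s["img"])
    print(n,K(s),s["k1"],ray(s,s["cx"],s["cy"]))
print(observe())
E
```

```text
scene 450.39809225376206 -0.11914704785563499 (array([ 0.82328764, -0.46406118,  0.69562569]), array([-0.32960415,  0.54194182, -0.77308484]))
top 390.7480344612599 -0.11366688266467326 (array([ 0.49442792, -0.03050622,  0.8136985 ]), array([ 0.08612493,  0.01389485, -0.99618745]))
{'time': 0.1, 'qpos': array([-1.20537775e+00,  2.77073538e-01, -2.77675118e-02,  1.26798400e+00,
       -2.14538048e-05,  1.46736824e+00]), 'qvel': array([-0.00068361, -0.00146934,  0.00224249,  0.00112663, -0.00125707,
       -0.00050786]), 'joint_efforts': array([ 3.41554041e-04, -4.46706247e+01,  2.96129054e+01,  8.42530309e-03,
       -8.32682872e-05, -8.16971408e-06]), 'tool_pos': array([ 0.28213569, -0.55692972,  0.24424997]), 'ee_rot': array([ 9.72647950e-01,  2.32282020e-01, -1.43131963e-04, -1.00427066e-03]), 'contact_force': array([ 0.05961866, -0.83316401,  0.4410742 ]), 'torque': array([ 0.03618319, -0.00067464,  0.05791351]), 'finger_force': 0.0, 'grip_width': 0.0852592299152319}
```

View pics/scene1.png

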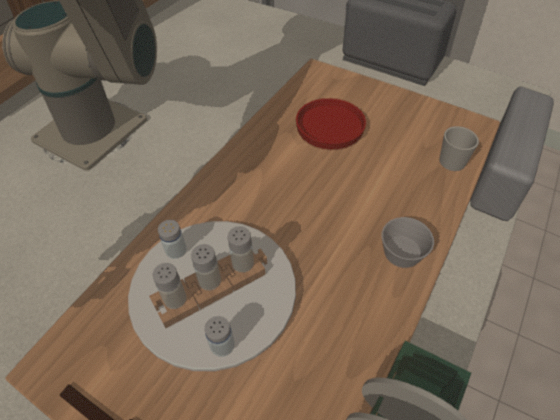

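View pics/top1.png

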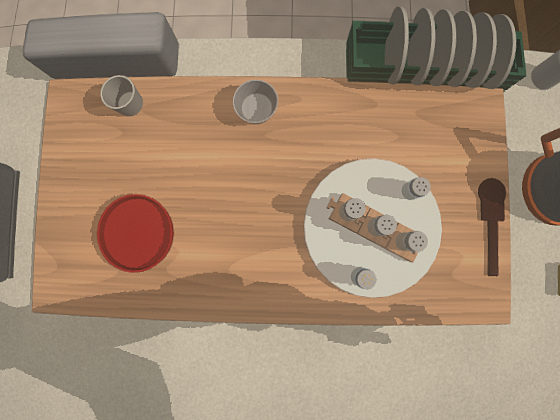

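The scene view shows the caps at about (166,271), (204,254) and (239,235), with the dish at (331,122). In the top view the caps are at (416,240), (386,224) and (355,208), the dish at (135,232), and the two side jars at (420,187) and (364,278).

```bash
python3 - <<'E'
from h import *
import pickle
t=pickle.load(open("top.pkl","rb")); s=pickle.load(open("scene.pkl","rb"))
for a,b in [((416,240),(166,271)),((386,224),(204,254)),((355,208),(239,235))]:
    print(at(t,*a,.14),at(s,*b,.14))
print("jars",at(t,420,187,.106),at(t,364,278,.106))
for q in (t,s):
    i=q["img"].astype(int); m=((i[...,2]>80)&(i[...,1]<50)&(i[...,0]<50)).astype(np.uint8)
    n,l,st,c=cv2.connectedComponentsWithStats(m); k=1+st[1:,4].argmax()
    pts=cv2.convexHull(np.argwhere(l==k)[:,::-1].astype(np.int32))[:,0]
    P=np.array([at(q,u,v,.042)[:2] for u,v in pts],np.float32); print("dish",c[k],cv2.minEnclosingCircle(P))
o=observe(); from scipy.spatial.transform import Rotation as R
print(R.from_quat(o["ee_rot"]).as_matrix().round(3))
E
```

```text
[ 0.50255528 -0.26030104  0.14      ] [ 0.50200414 -0.26065076  0.14      ]
[ 0.52947952 -0.20726713  0.14      ] [ 0.53214277 -0.20851112  0.14      ]
[ 0.5562785  -0.15293536  0.14      ] [ 0.55758426 -0.15331912  0.14      ]
jars [ 0.60073543 -0.28035813  0.106     ] [ 0.43308944 -0.17642094  0.106     ]
dish [131.52727273 265.44545455] ((0.45300668478012085, 0.267194002866745), 0.048077743500471115)
dish [330.23705926 123.12115529] ((0.5116840600967407, 0.262056440114975), 0.08591210097074509)
[[ 0.892  0.452 -0.001]
 [ 0.452 -0.892  0.002]
 [ 0.    -0.002 -1.   ]]
```

Request:
apply_moves --pt "0 0 -3 32 -17 0 0" --pt "0 0 -6 64 -34 0 0" --pt "0 0 -9 96 -51 0 0" --pt "0 0 -12 128 -68 0 0" --pt "0 0 -15 160 -84 0 0" --pt "0 0 -18 192 -101 0 0" --pt "0 0 -21 224 -118 0 0" --pt "0 0 -24 256 -135 0 0" --pt "0 0 -27 288 -152 0 0" --pt "0 0 -30 320 -168 0 0" --pt "0 0 -33 352 -185 0 0" --pt "0 0 -36.2 380 -200 0 0" --pt "0 0 -36.2 380 -200 0 0" --pt "0 0 -36.2 380 -200 0 0"

```text
time: 1.85
tool_pos: [0.5306, -0.2076, 0.2449]
ee_rot: [0.852, 0.523, -0.0, -0.0]
contact_force: [-0.9, 0.7, -0.0]
grip_width: 0.0853
finger_force: 0.0
```

```bash
python3 - <<'E'
from h import *
import pickle
from scipy.spatial.transform import Rotation as R
s=snapshot("wrist"); pickle.dump(s,open("w.pkl","wb")); cv2.imwrite("pics/w1.png",s["img"])
o=observe(); print(o["time"],o["tool_pos"],R.from_quat(o["ee_rot"]).as_matrix().round(3))
for p in [(.5023,-.2605,.14),(.531,-.208,.14),(.557,-.153,.14)]: print(proj(s,p))
t=pickle.load(open("top.pkl","rb")); print(at(t,135,232,.042)); cv2.imwrite("pics/d.png",cv2.resize(np.vstack([t["img"][150:300,60:300]]),None,fx=3,fy=3))
E
```

```text
1.9 [ 0.53046688 -0.20791376  0.24498832] [[ 0.454  0.891 -0.001]
 [ 0.891 -0.454 -0.   ]
 [-0.    -0.001 -1.   ]]
[276.08199602 282.59369472]
[278.32432113 210.4860084 ]
[275.8176674  126.72848431]
[0.50817879 0.26921554 0.042     ]
```

View pics/w1.png

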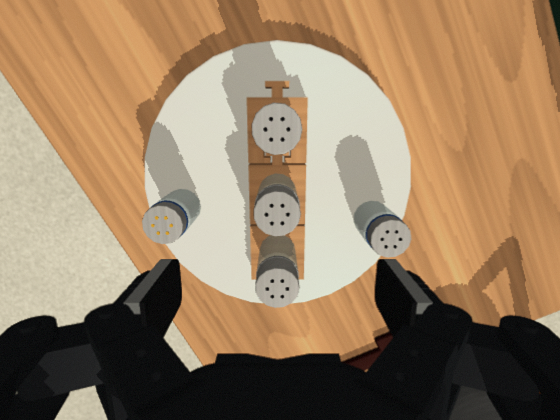

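View pics/d.png

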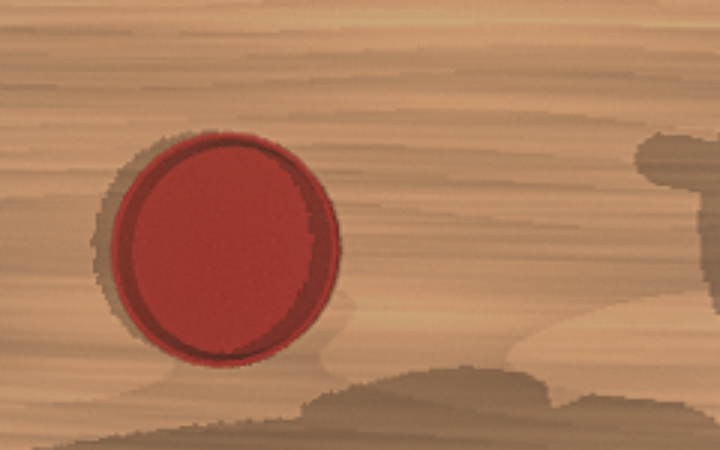

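The wrist view shows the caps at (277,129), (277,213) and (277,288), with the row vertical in the image and the fingers on either side. In the crop, the dish rim centre is at (135.5,233) in full-image pixels.

```bash
python3 - <<'E'
from h import *
import pickle
s=pickle.load(open("w.pkl","rb")); t=pickle.load(open("top.pkl","rb"))
R=np.array([[.454,.891],[.891,-.454]])
for p in [(277,129.5),(277,213.5),(277,288)]:
    P=at(s,*p,.14); print(P, R.T@(P[:2]-[.5305,-.2079]))
print(at(t,135.5,233,.042))
E
```

```text
[ 0.55688233 -0.15504854  0.14      ] [ 0.05906823 -0.00048791]
[ 0.52904741 -0.20964628  0.14      ] [-0.00221541 -0.00050144]
[ 0.50077412 -0.26510559  0.14      ] [-0.06446573 -0.00051442]
[0.50619477 0.26807528 0.042     ]
```

Request:
apply_moves --pt "0 0 0 -1 -0.5 30 0" --pt "0 0 0 -1 -0.5 60 0" --pt "0 0 0 -1 -0.5 85 0" --pt "0 0 0 -1 -0.5 105 0" --pt "0 0 0 -1 -0.5 118 0" --pt "0 0 0 -1 -0.5 118 0" --pt "0 0 0 -1 -0.5 118 0.3" --pt "0 0 0 -1 -0.5 118 0.45" --pt "0 0 0 -1 -0.5 118 0.55" --pt "0 0 0 -1 -0.5 118 0.65" --pt "0 0 0 -1 -0.5 118 0.75" --pt "0 0 0 -1 -0.5 118 0.8" --pt "0 0 0 -1 -0.5 118 0.8" --pt "0 0 0 -1 -0.5 118 0.8" --pt "0 0 0 -1 -0.5 118 0.8" --newtons 40

```text
time: 3.78
tool_pos: [0.5303, -0.2081, 0.1281]
ee_rot: [0.852, 0.523, 0.0, 0.0]
contact_force: [-1.5, 0.5, 5.3]
grip_width: 0.0346
finger_force: 39.9
```

Request:
apply_moves --pt "0 0 0 0 0 -3 0.85" --pt "0 0 0 0 0 -6 0.85" --pt "0 0 0 0 0 -9 0.85" --pt "0 0 0 0 0 -13 0.85" --pt "0 0 0 0 0 -17 0.85" --pt "0 0 0 0 0 -21 0.85" --pt "0 0 0 0 0 -25 0.85" --pt "0 0 0 0 0 -29 0.85" --pt "0 0 0 0 0 -32 0.85" --pt "0 0 0 0 0 -32 0.85" --pt "0 0 0 0 0 -32 0.85"

```text
time: 5.15
tool_pos: [0.53, -0.2081, 0.1592]
ee_rot: [0.852, 0.523, -0.0, -0.0]
contact_force: [1.1, 0.4, -2.0]
grip_width: 0.0347
finger_force: 40.0
```

```bash
python3 - <<'E'
from h import *
s=snapshot("scene"); cv2.imwrite("pics/s2.png",cv2.resize(s["img"][170:370,80:340],None,fx=3,fy=3,interpolation=cv2.INTER_CUBIC))
print(observe()["contact_force"],observe()["torque"])
E
```

```text
[-0.07551131 -0.29147582 -3.11535268] [0.02037347 0.02553125 0.05455143]
```

View pics/s2.png

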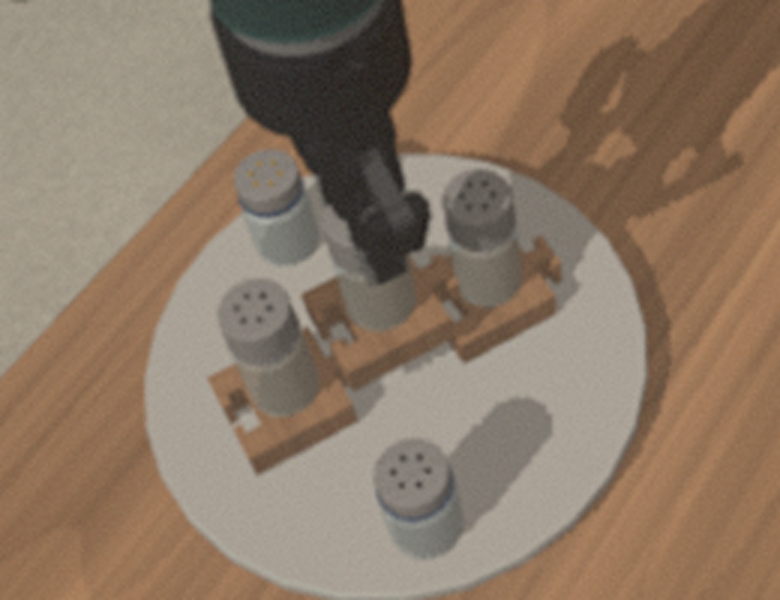

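The middle shaker hangs upright with its base free of both neighbours, which haven't moved. Next I raise it above the caps and carry it over the dish.

Request:
apply_moves --pt "0 0 0 0 0 -8 0.85" --pt "0 0 0 0 0 -20 0.85" --pt "0 0 0 0 0 -34 0.85" --pt "0 0 0 0 0 -48 0.85" --pt "0 0 0 0 0 -62 0.85" --pt "0 0 0 0 0 -76 0.85" --pt "0 0 0 0 0 -88 0.85" --pt "0 0 0 0 0 -96 0.85" --pt "0 0 0 0 0 -100 0.85"

```text
time: 6.32
tool_pos: [0.5302, -0.2082, 0.2598]
ee_rot: [0.852, 0.523, 0.0, 0.0]
contact_force: [0.2, -0.4, -1.8]
grip_width: 0.0352
finger_force: 40.1
```

Request:
apply_moves --pt "0 0 0 6 -3 0 0.85" --pt "0 0 0 20 -11 0 0.85" --pt "0 0 0 40 -23 0 0.85" --pt "0 0 0 65 -37 0 0.85" --pt "0 0 0 91 -52 0 0.85" --pt "0 0 0 117 -67 0 0.85" --pt "0 0 0 143 -81 0 0.85" --pt "0 0 0 169 -96 0 0.85" --pt "0 0 0 195 -111 0 0.85" --pt "0 0 0 221 -126 0 0.85" --pt "0 0 0 247 -141 0 0.85" --pt "0 0 0 273 -156 0 0.85" --pt "0 0 0 299 -171 0 0.85" --pt "0 0 0 325 -185 0 0.85" --pt "0 0 0 350 -199 0 0.85" --pt "0 0 0 373 -212 0 0.85" --pt "0 0 0 392 -223 0 0.85" --pt "0 0 0 405 -231 0 0.85" --pt "0 0 0 412 -235 0 0.85" --pt "0 0 0 412 -235 0 0.85"

```text
time: 8.82
tool_pos: [0.5069, 0.266, 0.2592]
ee_rot: [0.852, 0.523, -0.0, 0.0]
contact_force: [-0.2, 0.1, -3.0]
grip_width: 0.0345
finger_force: 40.1
```

```bash
python3 - <<'E'
from h import *
import pickle
w=snapshot("wrist"); pickle.dump(w,open("w2.pkl","wb")); t=snapshot("top"); pickle.dump(t,open("t2.pkl","wb"))
im=np.hstack([w["img"],cv2.resize(t["img"][150:360,60:260],(400,420))]); cv2.imwrite("pics/w2.png",cv2.resize(im,(800,350),interpolation=cv2.INTER_AREA))
o=observe(); print(o["time"],o["tool_pos"],o["grip_width"],o["contact_force"])
E
```

```text
8.925 [0.50718427 0.26518575 0.25928527] 0.03476627500424445 [ 0.24490268  0.49754142 -2.08407401]
```

View pics/w2.png

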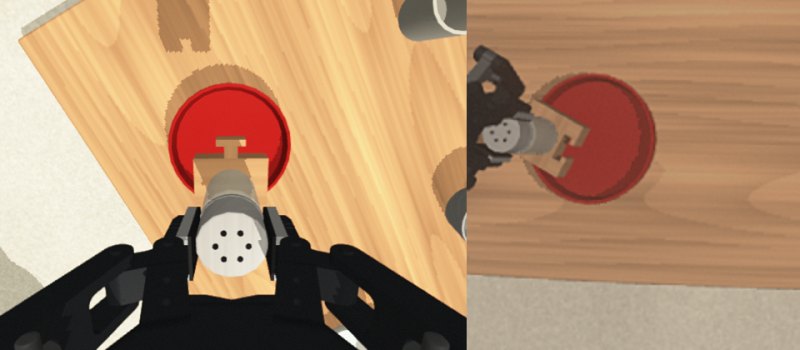

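The wrist view shows the shaker upright in the jaws over the dish, whose rim spans about (202–349) with its top at 101 in full-image pixels. I'll fit the rim circle for a more exact centre.

```bash
python3 - <<'E'
from h import *
import pickle
from scipy.optimize import least_squares
w=pickle.load(open("w2.pkl","rb")); i=w["img"].astype(int)
m=((i[...,2]>70)&(i[...,2]>2.5*i[...,1])&(i[...,2]>2.5*i[...,0])).astype(np.uint8)
n,l,st,c=cv2.connectedComponentsWithStats(m); k=1+st[1:,4].argmax(); print(st[k])
h=cv2.convexHull(np.argwhere(l==k)[:,::-1].astype(np.int32))[:,0]; h=h[h[:,1]<185]
for z in (.042,):
    P=np.array([at(w,u,v,z)[:2] for u,v in h])
    for r in (None,.08):
        f=lambda q:np.hypot(*(P-q[:2]).T)-(q[2] if r is None else r)
        q=least_squares(f,[.508,.266,.08],loss="soft_l1",f_scale=.001); print(q.x,np.abs(q.fun).max())
# cap position relative to tool
E
```

```text
[  202    99   147   133 11149]
[0.50736929 0.27255322 0.0786999 ] 0.0004002710484566352
[0.5066034 0.2711547 0.08     ] 0.0013046340833515468
```

Request:
apply_moves --pt "0 0 0 2.7 -1.4 6 0.85" --pt "0 0 0 2.7 -1.4 20 0.85" --pt "0 0 0 2.7 -1.4 36 0.85" --pt "0 0 0 2.7 -1.4 52 0.85" --pt "0 0 0 2.7 -1.4 68 0.85" --pt "0 0 0 2.7 -1.4 84 0.85" --pt "0 0 0 2.7 -1.4 100 0.85" --pt "0 0 0 2.7 -1.4 113 0.85" --pt "0 0 0 2.7 -1.4 124 0.85" --pt "0 0 0 2.7 -1.4 132 0.85" --pt "0 0 0 2.7 -1.4 138 0.85" --pt "0 0 0 2.7 -1.4 141 0.85" --pt "0 0 0 2.7 -1.4 143 0.85" --pt "0 0 0 2.7 -1.4 144 0.85" --pt "0 0 0 2.7 -1.4 144 0.85" --pt "0 0 0 2.7 -1.4 144 0.85"

```text
time: 10.92
tool_pos: [0.5074, 0.2687, 0.1155]
ee_rot: [0.852, 0.523, 0.0, 0.0]
contact_force: [-0.3, 0.5, -2.7]
grip_width: 0.0348
finger_force: 40.2
```

Request:
apply_moves --pt "0 0 0 0 0 0.5 0.85" --pt "0 0 0 0 0 1 0.85" --pt "0 0 0 0 0 1.5 0.85" --pt "0 0 0 0 0 2 0.85" --pt "0 0 0 0 0 2 0.85"

```text
time: 11.55
tool_pos: [0.5072, 0.2687, 0.1133]
ee_rot: [0.852, 0.523, -0.0, -0.0]
contact_force: [0.4, -0.3, -0.8]
grip_width: 0.0349
finger_force: 40.2
```

Request:
apply_moves --pt "0 0 0 0 0 0.5 0.85" --pt "0 0 0 0 0 1 0.85" --pt "0 0 0 0 0 1 0.85" --pt "0 0 0 0 0 1 0.85"

```text
time: 12.05
tool_pos: [0.5072, 0.2687, 0.1123]
ee_rot: [0.852, 0.523, -0.0, 0.0]
contact_force: [0.6, 0.6, -1.7]
grip_width: 0.0348
finger_force: 40.2
```

Request:
apply_moves --pt "0 0 0 0 0 0.5 0.85" --pt "0 0 0 0 0 1 0.85" --pt "0 0 0 0 0 1 0.85" --pt "0 0 0 0 0 1 0.85"

```text
time: 12.55
tool_pos: [0.5074, 0.2689, 0.1122]
ee_rot: [0.852, 0.523, 0.0, -0.0]
contact_force: [-2.8, 0.0, 5.7]
grip_width: 0.0351
finger_force: 40.7
```

The contact force has risen to 5.7 N, so the base is on the dish floor. I'll release and retreat.

Request:
apply_moves --pt "0 0 0 0 0 0 0.55" --pt "0 0 0 0 0 0 0.5" --pt "0 0 0 0 0 0 0.4" --pt "0 0 0 0 0 0 0.2" --pt "0 0 0 0 0 0 0" --pt "0 0 0 0 0 0 0" --pt "0 0 0 0 0 0 0" --pt "0 0 0 0 0 -10 0" --pt "0 0 0 0 0 -30 0" --pt "0 0 0 0 0 -60 0" --pt "0 0 0 0 0 -90 0" --pt "0 0 0 0 0 -120 0" --pt "0 0 0 0 0 -120 0" --pt "0 0 0 0 0 -120 0"

```text
time: 14.3
tool_pos: [0.507, 0.2686, 0.2311]
ee_rot: [0.852, 0.523, -0.0, -0.0]
contact_force: [-1.0, 0.3, 0.1]
grip_width: 0.0853
finger_force: 0.0
```

```bash
python3 - <<'E'
from h import *
w=snapshot("wrist"); s=snapshot("scene")
cv2.imwrite("pics/e.png",cv2.resize(np.hstack([w["img"],s["img"]]),(800,300),interpolation=cv2.INTER_AREA))
print(proj(w,(.507,.269,.124)),proj(w,(.507,.269,.024)),observe()["grip_width"])
E
```

```text
[277.23096533 208.98745074] [277.3028602  183.40515057] 0.08535284328814736
```

View pics/e.png

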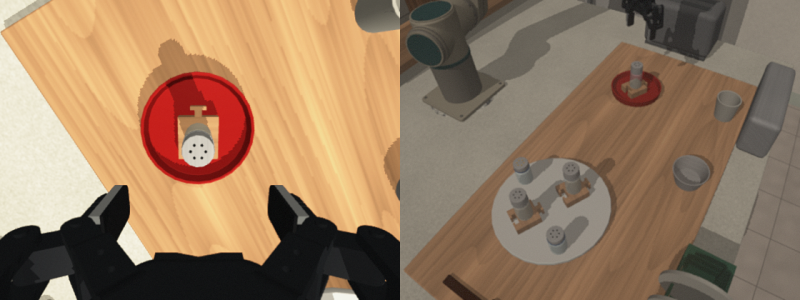

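The final views show the shaker upright in the dish, with the cap at about (277,211) against a predicted (277,209). Both outer shakers are still in place and the gripper is clear.

```bash
python3 -c "
from workcell import *
print(close_job())"
```

```text
the job is handed in; nothing more can be done
None
```

The middle shaker was lifted straight up and now stands upright near the centre of the red dish, the outer two look unmoved and the arm is clear; the job is handed in, with no verdict shown.

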